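# Put the caliper back in its case

### The job

Slide the jaws of the digital caliper fully shut, lay it flat in its fitted pocket in the open case so that nothing stands above the rim, then swing the lid down and press its front edge until the sprung hook snaps over the bar and holds it. It is a measuring instrument: do not drop it or crush it under the lid, and leave the other things on the bench where they are.

Things in the scene. Friction and masses are not known exactly. Their poses are not given: they have to be found in the camera images.
- caliper: Digital caliper, 225 x 76 x 14 mm, 0.22 kg, face up on the off-white sketch pad (16 mm thick, fixed, right of the case). Origin: centre of its underside; x along the beam away from the jaws, y to the side of the long jaws, z up. In mm: beam x -112..112, y -20..-5, z 4..7; fixed jaw x -112..-98, y -38..38, z 4..7. Centre of mass near x = -28. It rests on its sliding body alone.
- caliper_jaw (a joint): Opening of the jaws in m: 0 = shut (stop), starts 0.015 to 0.035. Slides along the beam with 0.6 N of friction, less than the friction under the sliding part, so a slow push on jaw_end along the caliper's +x shuts the jaws before the whole caliper slides. They can also be pinched: the moving long jaw spans x -96..-80 (plus the opening), y -4..36, z 4..7 mm.
- jaw_end (a point): Middle of the beam's outer end face at the fixed jaw (caliper x = -112, y = -13, z = 5.5 mm), the face 3 mm high and 15 mm wide; caliper axes. Push here along the caliper's +x.
- display_grip (a point): Grip point on the sliding body with the black display, which moves with the jaw: 35 mm wide across the caliper's y, centred there, 70 mm long (50 mm to the -x side of this point, 20 to the +x side), 14 mm high (this point 7 mm over its foot). With jaws shut it is at caliper x = -40, y = -16.5 mm. Caliper axes.
- case: Black plastic caliper case, fixed to the bench, base 130 x 262 x 30 mm (walls 5 mm), filled with grey foam cut out for the caliper (cut-out floor blue); foam top at 27 mm, 3 mm under the rim. Origin: centre of its underside; x from the hook side (near the robot) to the hinge side, y along its length, z up.
- pocket (a point): Where the caliper's origin belongs: floor of the foam cut-out, 10 mm over the bench. Case axes; the caliper lies with its +x along the case's -y (jaws at the +y end), its +y along the case's +x (hinge side). Cut-out 17 mm deep, 5 mm wider all round than the shut caliper, with finger recesses as deep beside the sliding body at caliper x -70..-12, y out to -63 and +30 mm.
- lid (a joint): Lid angle in rad: 0 = shut, 1.65 to 1.85 at the start (leaning back), stop at 1.95. A stiff hinge (0.12 N m) keeps the lid where it is left. About 0.08 when it merely rests on the hook's nose.
- lid_hinge (a point): Middle of the hinge line, on the rear rim: 65 mm along the case's +x from its centre, 30 mm over the bench. The frame turns with the lid: -x points from hinge to front edge, z out of the lid's outer face, y is the hinge axis; at joint 0 the axes are the case's. The lid is a tray 130 x 262 mm, 16 mm thick (z 0..16 mm).
- lid_edge (a point): Point on the lid's outer face, midway along the front edge and 20 mm in from it (x = -110, z = 16 mm from the hinge): push here. 46 mm over the bench when shut. Axes as lid_hinge.
- catch (a joint): Angle in rad of the sprung steel hook at the middle of the case's front wall: 0 = home (stop, sprung there), grows as its nose is pushed outwards, up to 0.4. The steel bar on the lid's front edge pushes it out and it flicks back over the bar as the lid shuts; this takes some 5 to 10 N of push at lid_edge.
- catch_nose (a point): Tip of the hook's nose, 38 mm over the bench, 69 mm to the -x side of the case's centre; the hook reaches 49 mm over the bench and 14 mm out from the front wall: keep clear of it when pressing the lid.
- needle_file: Bystander: needle file with red handle, 195 mm long, left of the case; origin at the centre of its underside.
- charcoal: Bystander: black charcoal block, 45 x 70 x 26 mm, behind the case to the right; origin at the centre of its underside.
- emery_pack: Bystander: blue cardboard pack, 50 x 70 x 24 mm, behind the case to the left; origin at the centre of its underside.

How it is judged:
On the way:
1. the caliper lies in its pocket, flat, with its jaws shut (value of joint caliper_jaw below 0.004 m and distance between caliper and pocket below 0.009 m and angle between caliper's own z axis and vertical below 0.06 rad), for 0.2 s.
At the end, for the whole second after the job is handed in: Caliper jaws shut (opening under 4 mm), caliper flat (within 0.06 rad) and still in its pocket (origin within 9 mm of the pocket site), lid shut (under 0.025 rad) with the hook sprung back home over the bar (under 0.05 rad) (all of step 1 and value of joint lid below 0.025 rad and value of joint catch below 0.05 rad and linear speed of caliper below 0.02 m/s); the robot touches nothing.
It fails at once if a bystander (needle file, blue pack or charcoal block) is moved more than 30 mm (distance of any of needle_file, emery_pack, charcoal from where it was at the start of the episode above 0.03 m).
It fails at once if the caliper is dropped: it falls free (over 0.4 m/s, not held) while more than 35 mm above the bench (height (world z) of caliper above 0.035 m and linear speed of caliper above 0.4 m/s and contact force between caliper and the fingers below 0.05 N).
It fails at once if the caliper is crushed by the closing lid (over 45 N on it with the lid below 1.5 rad) (contact force between caliper and case above 45 N and value of joint lid below 1.5 rad).
It also fails if it takes over 70 s, if anything falls off the work surface, if the arm or the gripper's body presses on something with over 40 N, if the wrist force passes 120 N, or if a joint passes its speed limit or range.

### The arm

A 6-joint arm with a two-finger parallel gripper is mounted at the origin on the work surface; the furniture and walls round the work are solid. World frame = base frame: x ahead of the robot, y to its left, z up, the work surface at z = 0. Lengths are in m, angles in rad, forces in N, time in s.
With the tool pointing down it reaches from about 0.2 to 0.875 m from the base axis. Payload 3.4 kg.
Tool frame: the origin (TCP) lies at the very end of the fingers, on their centre line; the grasp point (between the pads) lies behind it (arm.grip_depth is the z of the grasp point in the tool frame, in m); z points along the fingers, y is the line along which they close (so a half turn about z gives the same grasp; the last joint's range is limited). The gripper opens to 94 mm and grips with 3 to 60 N. Pads are 16 mm wide; open, the fingers measure 119 mm over their backs; the gripper's body (75 mm by 177 mm) begins 78 mm behind the grasp point.
Start: joints at [-1.406, 0.276, 1.505, -0, 1.361, -0.121], TCP at [0.162, -0.552, 0.205] pointing down, gripper open.
Joint ranges: [-2.89, 2.89], [-0.75, 2.08], [0.22, 2.7], [-1.18, 4.32], [0.11, 2.71], [-2.7, 2.7]. Speed limits (rad/s): [2.57, 2.57, 3.14, 3.14, 3.14, 3.14].

### API

Orientations are given as [roll, pitch, yaw] about the fixed x, y, z axes, in that order (R = Rz(yaw) Ry(pitch) Rx(roll)).
In Python, from cell import arm gives the robot as it stands. The module is installed in compiled form; this text tells all that it offers.
- The arm moves only by the shell command python3 -m pendant 'ROWS'. ROWS is a JSON object of lists of equal length, an entry for each row: "gripper": the gripper command: -1 is fully open, 1 is shut, values between are in proportion; "dp": the shift along the world's x, y, z in mm, a list of three; "angular": the turn, a rotation vector about the world's x, y, z in rad, a list of three. A call has 1 to 8 rows; each row is the pose to reach, as a shift and turn from the pose commanded when the call began; what a row does not reach only later rows make up. A row lasts 1/8 s, in which the tool goes at most 62.5 mm and 10.7 degrees, less where a joint would pass 70% of its speed; a pose out of reach is approached as far as the arm can. A call with a gripper value outside its range is refused whole. The fingers move at their own pace and stop on an object; the grip force is fixed at half the most. Time passes only in rows, so rows that repeat a pose let the fingers close. It gives the time, the measured TCP pose, the force, the opening and the grip force at its end, in the units of the state.
- arm.get_obs(): the state, without advancing time (a new reading comes with each control period).
- arm.capture(name): name is "side" or "top"; returns a dict with "color" (384x512x3 uint8, blue, green, red), "K" (3x3 intrinsics, pixels), "pose" (4x4, takes a point from camera to world coordinates). Camera axes: x right, y up, looking along -z (the intrinsics and any distortion apply to the point x, -y, -z); pixel columns grow to the right and rows downward; lengths in m; the calibration is good to about 2 mm. A picture is of the moment at which its call begins. There is no depth.
- arm.job_done(): hands the job in; it is judged then, once.
The state is a dict: "time": time; "qpos": joint angles; "qvel": joint speeds; "effort": joint torques, N m; "eef_pos": TCP position; "eef_rot": TCP orientation; "contact_force": force on the tool from outside, world axes, zero at the start; "ft_torque": the same for the moment, N m; "gripper_width": opening from 0.0 (shut) to 1.0 (fully open); "finger_force": force on a finger pad.
Only numpy, scipy, OpenCV 4.12 (cv2) and the standard library are available. Lean on these libraries where they do the work, as an engineer would, in place of code of your own. Each camera call takes 0.05 s, during which the arm holds its last target. There are 200 camera calls.

## Working session

There is one attempt and no reset: what is moved stays moved. The work goes in short steps, Python scripts to look and compute and a shell command to move; the robot and the scene stay as the last step left them, time stands still between calls to the robot, and variables do not carry over. Pictures are saved under pics/ and viewed, at most 12 in all, crops included, and the job is handed in when it is done.

```bash
mkdir -p pics; cat > h.py <<'E'
import numpy as np, cv2
from cell import arm
def ray(c,u,v):
    K=c["K"];P=c["pose"]
    d=np.array([(u-K[0,2])/K[0,0],-(v-K[1,2])/K[1,1],-1.0]);return P[:3,3],P[:3,:3]@d
def onplane(c,u,v,z):
    o,d=ray(c,u,v);return o+d*(z-o[2])/d[2]
def proj(c,p):
    q=c["pose"][:3,:3].T@(np.array(p)-c["pose"][:3,3]);K=c["K"]
    return K[0,0]*q[0]/-q[2]+K[0,2],K[1,1]*-q[1]/-q[2]+K[1,2]
E
python3 - <<'E'
from h import *
import pickle
for n in("top","side"):
    c=arm.capture(n);pickle.dump(c,open(n+'.pkl','wb'));cv2.imwrite(f"pics/{n}0.png",cv2.resize(c["color"],(800,600)))
    print(n,c.keys(),c["K"].round(1).tolist(),c["pose"].round(3).tolist())
o=arm.get_obs();print(o, arm.grip_depth)
E
```

```text
top dict_keys(['color', 'K', 'pose']) [[361.2, 0.0, 255.6], [0.0, 361.2, 184.5], [0.0, 0.0, 1.0]] [[-0.011, 0.988, -0.154, 0.433], [-1.0, -0.015, -0.025, 0.107], [-0.027, 0.154, 0.988, 1.068], [0.0, 0.0, 0.0, 1.0]]
side dict_keys(['color', 'K', 'pose']) [[478.9, 0.0, 261.2], [0.0, 478.9, 193.7], [0.0, 0.0, 1.0]] [[-0.814, -0.433, 0.387, 1.193], [0.581, -0.608, 0.541, 0.948], [0.001, 0.666, 0.746, 1.238], [0.0, 0.0, 0.0, 1.0]]
{'time': 0.1, 'qpos': array([-1.40599978e+00,  2.76511715e-01,  1.50596017e+00,  1.52792377e-05,
        1.36068792e+00, -1.21007291e-01]), 'qvel': array([-4.06006055e-05, -5.31447059e-04, -2.77588618e-03, -1.43078707e-03,
       -5.36807827e-04, -1.34432669e-03]), 'effort': array([ 1.18019281e-03, -4.05456269e+01, -2.37779957e+01,  7.02101318e-02,
        2.98798399e-02, -4.04062746e-05]), 'eef_pos': array([ 0.16202556, -0.55119574,  0.20472114]), 'eef_rot': array([-3.14003876e+00, -2.04004172e-04,  2.85800478e-01]), 'contact_force': array([ 0.2321012 ,  0.69687516, -0.28044624]), 'ft_torque': array([-0.00193902, -0.02232543, -0.04488113]), 'finger_force': 0.0, 'gripper_width': 0.9995621963800508} -0.0188
```

View pics/top0.png

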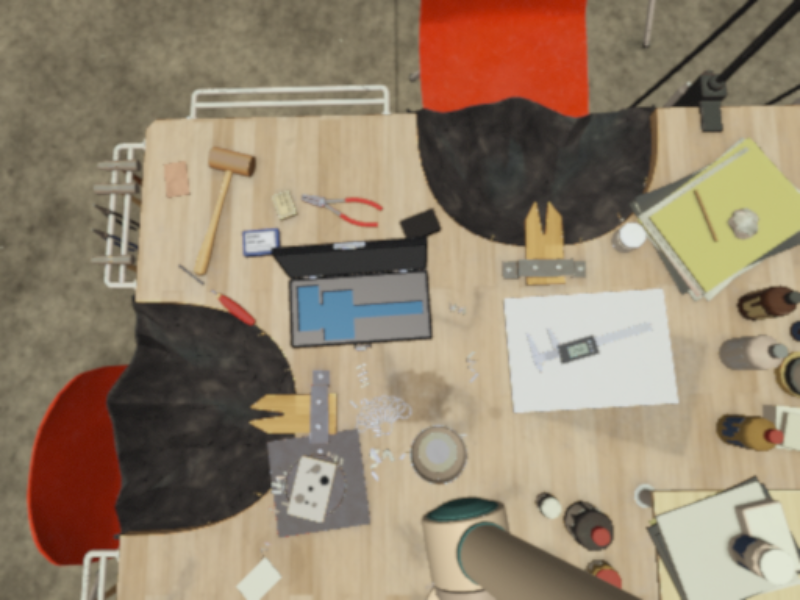

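View pics/side0.png

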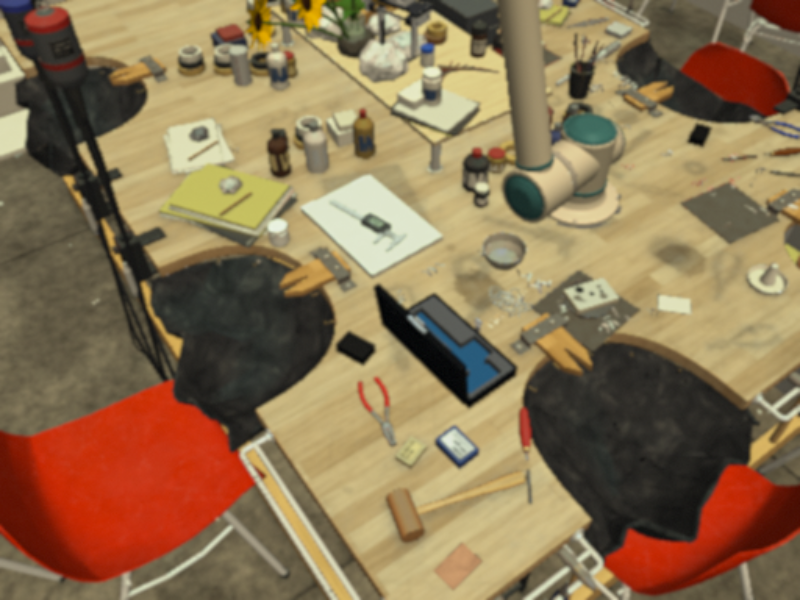

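The top view shows the case at about (361,310), with the pocket's jaw end on the left. The caliper lies on the pad with its display at (578,347), the fixed jaw at (532,350) and the beam running to (652,325). I'll crop both closer.

```bash
python3 - <<'E'
from h import *
import pickle
c=pickle.load(open('top.pkl','rb'));im=c["color"]
a=im[180:270,320:440];b=im[145:230,172:288]
A=cv2.resize(a,(720,540),interpolation=cv2.INTER_CUBIC)
cv2.imwrite("pics/cal.png",A)
cv2.imwrite("pics/case.png",cv2.resize(b,(116*6,85*6),interpolation=cv2.INTER_CUBIC))
E
```

```text
(no output)
```

View pics/cal.png

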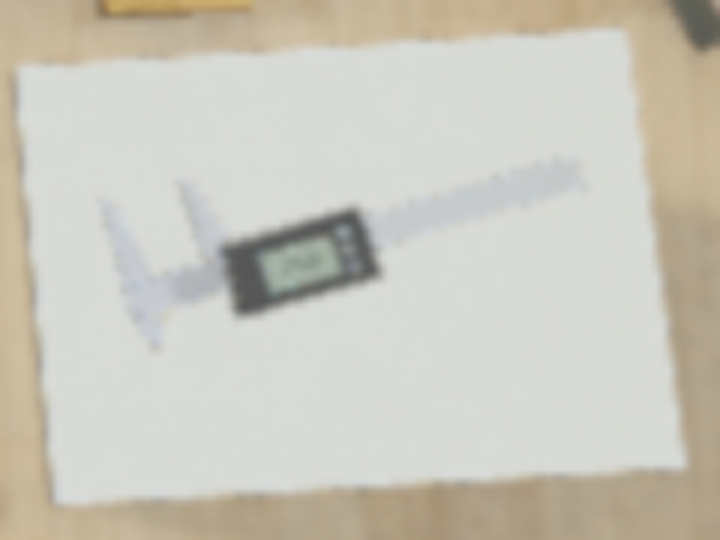

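View pics/case.png

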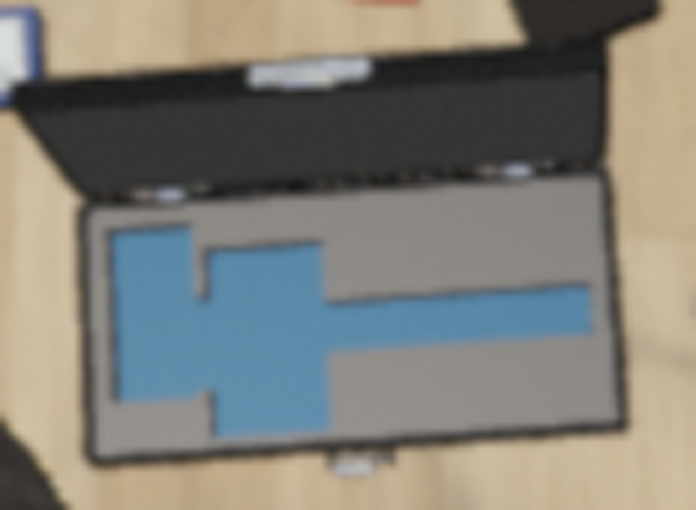

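Crop 1: body corners are near (222,245), (358,208), (380,278) and (238,315), with the beam end at (580,172) and the fixed jaw outer edge from (100,198) to (155,350). Crop 2: the rim corners are about (86,205), (606,175), (625,430) and (95,463). The long jaws are on the hinge side, matching the pocket.

```bash
cat > meas.py <<'E'
from h import *
def case(c,off,corn):
    P=np.array([onplane(c,u/6+off[0],v/6+off[1],.030) for u,v in corn]) # hinge-left, hinge-right, front-right, front-left
    yv=(P[0]+P[3]-P[1]-P[2])/2; xv=(P[0]+P[1]-P[2]-P[3])/2
    print("case ctr",P.mean(0).round(4),"len",np.linalg.norm(yv).round(4),np.linalg.norm(xv).round(4),"yaw y,x",np.arctan2(-yv[0],yv[1]).round(4),np.arctan2(xv[1],xv[0]).round(4))
def body(c,box,ztop,thr=110):
    x0,y0,x1,y1=box;s=8
    g=cv2.cvtColor(c["color"][y0:y1,x0:x1],cv2.COLOR_BGR2GRAY)
    m=(cv2.resize(g,None,fx=s,fy=s,interpolation=cv2.INTER_CUBIC)<thr).astype(np.uint8)
    k=max(cv2.findContours(m,cv2.RETR_EXTERNAL,cv2.CHAIN_APPROX_NONE)[0],key=cv2.contourArea)[:,0,:]
    P=np.array([onplane(c,(u+.5)/s-.5+x0,(v+.5)/s-.5+y0,ztop)[:2] for u,v in k])
    (ctr,sz,_),b=cv2.minAreaRect((P*1000).astype(np.float32)),None
    b=cv2.boxPoints((ctr,sz,_)); e=[b[1]-b[0],b[2]-b[1]];e=max(e,key=np.linalg.norm);e=e/np.linalg.norm(e)
    if e[1]>0:e=-e
    print("body ctr",np.round(ctr,1),"size",np.round(sz,1),"x-axis yaw",np.arctan2(e[1],e[0]).round(4),"grip",(np.array(ctr)+15*e).round(1))
    return np.array(ctr),e
E
python3 - <<'E'
from meas import *
import pickle
c=pickle.load(open('top.pkl','rb'))
case(c,(172,145),[(86,205),(606,175),(625,430),(95,463)])
body(c,(345,205,395,245),.030)
f=lambda u,v,z=.023:(onplane(c,u/6+320,v/6+180,z)*1000).round(1)
be=f(581,172);j1=f(100,198);j2=f(155,350)
print("beam end",be,"jaw tips outer",j1,j2,"jaw dir yaw",np.arctan2(*(j1-j2)[[1,0]]))
E=[f(375,229),f(575,173)];d=E[1]-E[0];print("beam yaw",np.arctan2(d[1],d[0]))
# side check of body centre
s=pickle.load(open('side.pkl','rb'))
b=body(s,(220,125,262,155),.030)
E
```

```text
case ctr [0.5575 0.2055 0.03  ] len 0.2544 0.125 yaw y,x 0.0462 0.0542
body ctr [ 479.3 -188.5] size [30.5 67.9] x-axis yaw -1.2965 grip [ 483.4 -203. ]
beam end [ 519.7 -328.1   23. ] jaw tips outer [510.2 -99.2  23. ] [ 437.9 -121.8   23. ] jaw dir yaw 0.30296362093426665
beam yaw -1.3121965163498748
body ctr [ 484.6 -180.6] size [37.2 68.9] x-axis yaw -1.265 grip [ 489.1 -194.9]
```

```bash
python3 -m pendant '{"gripper":[-1,-1,-1,-1,-1,-1,-1,-1],"dp":[[42,52,5],[84,104,5],[126,156,5],[168,208,0],[210,260,0],[252,312,0],[294,364,-20],[335,420,-50]],"angular":[[0,0,0],[0,0,0],[0,0,0],[0,0,0],[0,0,0],[0,0,0],[0,0,0],[0,0,0]]}'
```

```text
time: 1.1
eef_pos: [0.4729, -0.1643, 0.1712]
eef_rot: [3.14, -0.002, 0.286]
contact_force: [0.3, -0.4, 0.5]
gripper_width: 1.0
finger_force: 0.0
```

```bash
python3 -m pendant '{"gripper":[-1,-1,-1,-1,-1,-1],"dp":[[0,0,0],[0,0,-40],[0,0,-80],[0,0,-105],[0,0,-105],[0,0,-105]],"angular":[[0,0,0],[0,0,-0.01],[0,0,-0.01],[0,0,-0.01],[0,0,-0.01],[0,0,-0.01]]}'; python3 - <<'E'
from h import *
c=arm.capture("top");im=c["color"]
cv2.imwrite("pics/pinch.png",cv2.resize(im[160:280,310:450],(700,600),interpolation=cv2.INTER_CUBIC))
E
```

```text
time: 1.85
eef_pos: [0.4718, -0.167, 0.0671]
eef_rot: [3.14, -0.001, 0.275]
contact_force: [0.5, 0.2, 0.3]
gripper_width: 0.995
finger_force: 0.0
```

View pics/pinch.png

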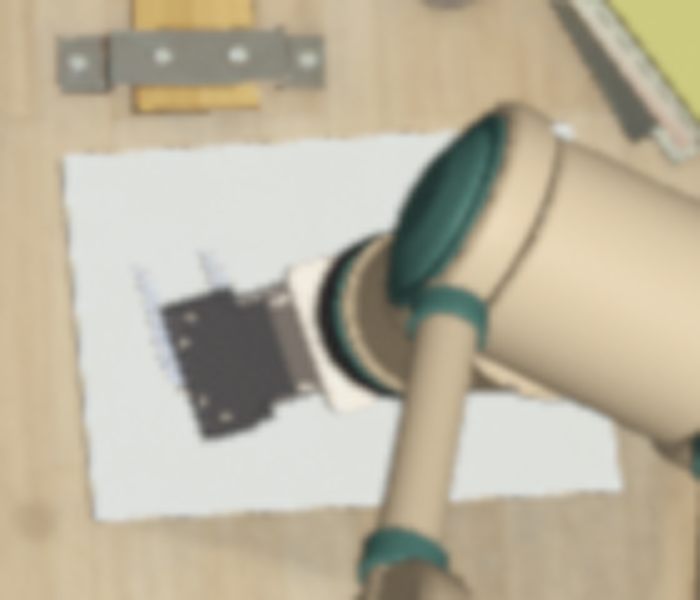

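The gripper is short of the target because the first call was cut off. I still need +26 and +36 mm, then about 48 mm down.

```bash
python3 -m pendant '{"gripper":[-1,-1,-1,-1,-1,-1],"dp":[[26,36,0],[26,36,0],[26,36,-20],[26,36,-40],[26,36,-48],[26,36,-48]],"angular":[[0,0,0],[0,0,0],[0,0,0],[0,0,0],[0,0,0],[0,0,0]]}'
```

```text
time: 2.65
eef_pos: [0.4971, -0.1302, 0.0182]
eef_rot: [3.141, 0.0, 0.276]
contact_force: [1.1, -0.2, -0.3]
gripper_width: 1.002
finger_force: 0.0
```

```bash
python3 -m pendant '{"gripper":[-0.5,0,0.2,0.4,0.6,1,1,1],"dp":[[0,0,0],[0,0,0],[0,0,0],[0,0,0],[0,0,0],[0,0,0],[0,0,0],[0,0,0]],"angular":[[0,0,0],[0,0,0],[0,0,0],[0,0,0],[0,0,0],[0,0,0],[0,0,0],[0,0,0]]}'
```

```text
time: 3.65
eef_pos: [0.4976, -0.13, 0.0181]
eef_rot: [3.141, -0.0, 0.276]
contact_force: [1.4, -0.5, 0.3]
gripper_width: 0.277
finger_force: 28.8
```

```bash
python3 -m pendant '{"gripper":[1,-0.3,-0.6,-1,-1,-1,-1,-1],"dp":[[0,0,0],[0,0,0],[0,0,0],[0,0,0],[0,0,60],[-60,-40,110],[-110,-80,140],[-150,-100,150]],"angular":[[0,0,0],[0,0,0],[0,0,0],[0,0,0],[0,0,0],[0,0,0],[0,0,0],[0,0,0]]}'
python3 -m pendant '{"gripper":[-1,-1,-1,-1],"dp":[[-50,-50,10],[-100,-100,20],[-130,-150,20],[-130,-150,20]],"angular":[[0,0,0.17],[0,0,0.35],[0,0,0.5],[0,0,0.7]]}'
python3 - <<'E'
from meas import *
import pickle
c=arm.capture("top");pickle.dump(c,open('top1.pkl','wb'));im=c["color"]
cv2.imwrite("pics/shut.png",cv2.resize(im[180:270,320:440],(720,540),interpolation=cv2.INTER_CUBIC))
body(c,(345,205,395,245),.030)
E
```

```text
time: 4.65
eef_pos: [0.3594, -0.2235, 0.1645]
eef_rot: [3.139, -0.001, 0.277]
contact_force: [0.1, -1.2, 0.3]
gripper_width: 0.978
finger_force: 0.0
time: 5.15
eef_pos: [0.2289, -0.3733, 0.1833]
eef_rot: [3.141, 0.0, 0.922]
contact_force: [0.7, -0.2, -0.1]
gripper_width: 1.002
finger_force: 0.0
body ctr [ 476.8 -179.8] size [30.5 67.1] x-axis yaw -1.2603 grip [ 481.4 -194.1]
```

View pics/shut.png

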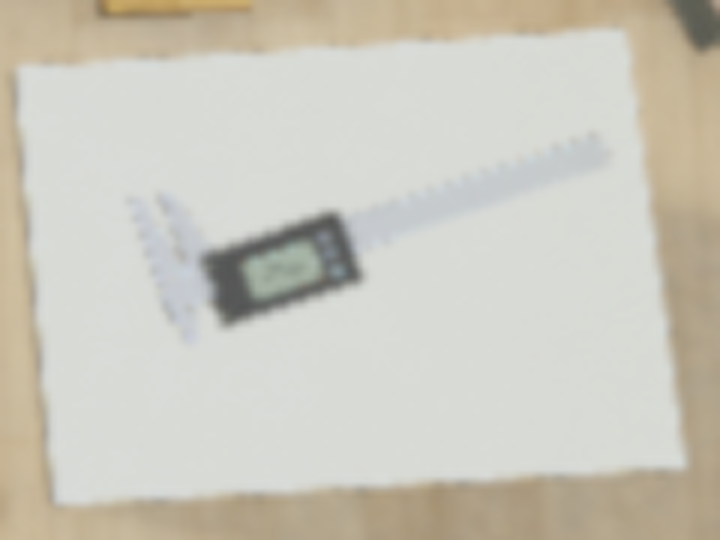

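The jaws are now shut. The body centre is at about (477,-180) mm with yaw -1.26. Next I'll turn the tool to yaw 1.88 and go over the grip point at caliper x ≈ -32, which is (484,-202).

```bash
python3 -m pendant '{"gripper":[-1,-1,-1,-1,-1,-1,-1,-1],"dp":[[35,23,0],[75,50,0],[115,77,0],[155,104,0],[195,131,-20],[235,158,-40],[255,171,-63],[255,171,-63]],"angular":[[0,0,0.16],[0,0,0.32],[0,0,0.48],[0,0,0.64],[0,0,0.8],[0,0,0.96],[0,0,0.96],[0,0,0.96]]}'
```

```text
time: 6.2
eef_pos: [0.4849, -0.199, 0.1181]
eef_rot: [-3.139, -0.003, 1.88]
contact_force: [-0.4, -1.3, 0.1]
gripper_width: 1.002
finger_force: 0.0
```

```bash
python3 -m pendant '{"gripper":[-1,-1,-1,-1,-1,-1],"dp":[[0,0,-25],[0,0,-60],[0,0,-85],[0,0,-101],[0,0,-102],[0,0,-102]],"angular":[[0,0,0],[0,0,0],[0,0,0],[0,0,0],[0,0,0],[0,0,0]]}'; python3 -m pendant '{"gripper":[-0.4,0,0.2,0.4,0.6,0.6,0.6],"dp":[[0,0,0],[0,0,0],[0,0,0],[0,0,0],[0,0,0],[0,0,0],[0,0,0]],"angular":[[0,0,0],[0,0,0],[0,0,0],[0,0,0],[0,0,0],[0,0,0],[0,0,0]]}'
```

```text
time: 6.95
eef_pos: [0.4855, -0.2017, 0.019]
eef_rot: [3.141, 0.001, 1.877]
contact_force: [-0.3, -0.2, 0.1]
gripper_width: 1.0
finger_force: 0.0
time: 7.82
eef_pos: [0.4852, -0.2009, 0.0179]
eef_rot: [3.141, -0.0, 1.877]
contact_force: [0.1, 1.1, -1.2]
gripper_width: 0.377
finger_force: 30.0
```

```bash
python3 -m pendant '{"gripper":[0.6,0.6,0.6,0.6,0.6,0.6,0.6],"dp":[[0,0,5],[0,0,15],[0,0,35],[0,0,60],[0,0,80],[0,0,90],[0,0,90]],"angular":[[0,0,0],[0,0,0],[0,0,0],[0,0,0],[0,0,0],[0,0,0],[0,0,0]]}'; python3 - <<'E'
from h import *
import pickle
c=pickle.load(open('top.pkl','rb'));th=.05
R=np.array([[np.cos(th),-np.sin(th)],[np.sin(th),np.cos(th)]])
for n,(u,v),z,p in [("right end",(592,309),.027,(None,-.117)),("right floor?",(592,309),.010,(None,-.117)),("left end",(112,310),.010,(None,.117)),("left end top",(106,310),.027,(None,.117)),("jaw front",(160,400),.027,(-.043,None)),("recess front",(272,434),.027,(-.063,None)),("jaw back floor",(150,230),.010,(.043,None)),("jaw back top",(150,226),.027,(.043,None)),("recess back top",(262,241),.027,(.030,None)),("beam front",(460,342),.027,(-.025,None)),("beam back",(460,292),.027,(0,None))]:
    w=onplane(c,u/6+172,v/6+145,z)[:2]; q=R.T@(w-np.array([.5575,.2055])); print(n,(q*1000).round(1),p)
# yaw from long edges
f=lambda u,v,z:onplane(c,u/6+172,v/6+145,z)[:2]
for a,b in [((86,205),(606,175)),((95,463),(625,430)),((330,351),(592,333))]:
    d=f(*a,.03)-f(*b,.03);print(np.arctan2(-d[0],d[1]))
hook=f(355,468,.04);print("hook",hook)
E
```

```text
time: 8.7
eef_pos: [0.4855, -0.2012, 0.1087]
eef_rot: [3.14, 0.001, 1.877]
contact_force: [0.1, 0.6, -1.3]
gripper_width: 0.38
finger_force: 30.0
right end [  -3.1 -115.7] (None, -0.117)
right floor? [  -1.  -116.1] (None, -0.117)
left end [ 13.6 120.4] (None, 0.117)
left end top [ 11.5 120. ] (None, 0.117)
jaw front [-33.9  95.2] (-0.043, None)
recess front [-53.7  41.8] (-0.063, None)
jaw back floor [ 52.4 100.2] (0.043, None)
jaw back top [51.5 97. ] (0.043, None)
recess back top [40.5 42.5] (0.03, None)
beam front [-15.  -51.1] (-0.025, None)
beam back [  9.3 -52.5] (0, None)
0.04287618259567496
0.04957241869247287
0.05522916796125291
hook [0.48441725 0.20335811]
```

The pocket sits about 9 mm hingeward of the case centre, at about (567,208) with yaw 0.05. I'll carry the caliper there gently.

```bash
python3 -m pendant '{"gripper":[0.6,0.6,0.6,0.6,0.6,0.6,0.6,0.6],"dp":[[1,10,0],[5,35,0],[10,70,0],[16,110,0],[22,150,0],[27,185,0],[30,210,0],[31,220,0]],"angular":[[0,0,-0.01],[0,0,-0.03],[0,0,-0.05],[0,0,-0.07],[0,0,-0.09],[0,0,-0.11],[0,0,-0.12],[0,0,-0.128]]}'; python3 -m pendant '{"gripper":[0.6,0.6,0.6,0.6,0.6,0.6,0.6,0.6],"dp":[[1,10,0],[5,35,0],[10,70,0],[16,110,0],[22,150,0],[27,185,0],[30,210,0],[32,220,0]],"angular":[[0,0,-0.01],[0,0,-0.03],[0,0,-0.05],[0,0,-0.07],[0,0,-0.09],[0,0,-0.11],[0,0,-0.12],[0,0,-0.128]]}'; python3 -m pendant '{"gripper":[0.6,0.6,0.6,0.6],"dp":[[0,0,-15],[0,0,-35],[0,0,-45],[0,0,-45]],"angular":[[0,0,0],[0,0,0],[0,0,0],[0,0,0]]}'; python3 - <<'E'
from h import *
import pickle
c=arm.capture("side");pickle.dump(c,open('side2.pkl','wb'));t=arm.capture("top");pickle.dump(t,open('top2.pkl','wb'))
cv2.imwrite("pics/over.png",np.hstack([cv2.resize(c["color"][165:270,225:345],(400,350)),cv2.resize(t["color"][145:235,180:283],(400,350))]))
E
```

```text
time: 9.7
eef_pos: [0.5153, 0.0208, 0.107]
eef_rot: [-3.14, -0.001, 1.751]
contact_force: [-0.2, -0.3, -2.7]
gripper_width: 0.382
finger_force: 30.0
time: 10.7
eef_pos: [0.5483, 0.2397, 0.1076]
eef_rot: [-3.141, 0.0, 1.621]
contact_force: [-0.6, -0.2, -1.6]
gripper_width: 0.377
finger_force: 30.0
time: 11.2
eef_pos: [0.5473, 0.2378, 0.0617]
eef_rot: [-3.139, 0.001, 1.62]
contact_force: [0.4, -0.9, -0.9]
gripper_width: 0.378
finger_force: 30.0
```

View pics/over.png

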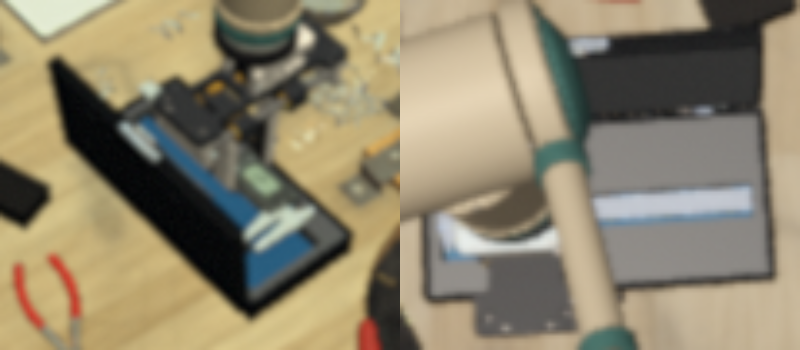

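The top panel shows the beam over its slot, ending near (752,199). The side panel shows it hanging level, with the jaws still shut. I'll check the beam end's offset numerically.

```bash
python3 - <<'E'
from h import *
import pickle
t=pickle.load(open('top2.pkl','rb'));o=arm.get_obs();print(o["eef_pos"],o["eef_rot"])
f=lambda u,v,z:onplane(t,(u-400)/400*103+180-.4,v/350*90+145-.4,z)[:2]*1000
th=.05;R=np.array([[np.cos(th),-np.sin(th)],[np.sin(th),np.cos(th)]]);p0=np.array([566.7,208.0])
for n,q,z in [("beam top corner",(752,187),.0666),("beam bot corner",(753,213),.0666),("beam left top",(600,196),.0666),("beam left bot",(600,220),.0666),("slot right end",(752,217),.027),("slot bottom",(700,219),.027)]:
    print(n,(R.T@(f(*q,z)-p0)).round(1))
g=cv2.resize(t["color"][185:212,225:283],None,fx=12,fy=12,interpolation=cv2.INTER_CUBIC)
cv2.imwrite("pics/beam.png",g)
E
```

```text
[0.54856831 0.23859647 0.06320317] [3.14103180e+00 4.89659050e-05 1.62077825e+00]
beam top corner [  -6.4 -116.4]
beam bot corner [ -25.2 -115.9]
beam left top [-5.9 -6.7]
beam left bot [-23.2  -5.8]
slot right end [ -23.7 -115.8]
slot bottom [-22.7 -77. ]
```

View pics/beam.png

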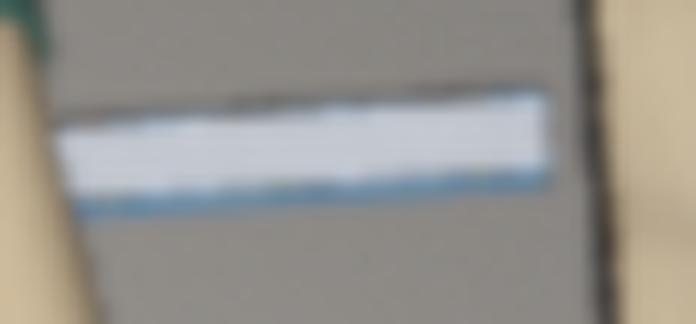

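```bash
python3 - <<'E'
from h import *
import pickle
t=pickle.load(open('top2.pkl','rb'))
th=.05;R=np.array([[np.cos(th),-np.sin(th)],[np.sin(th),np.cos(th)]]);p0=np.array([566.7,208.0])
f=lambda u,v,z:(R.T@(onplane(t,(u+.5)/12-.5+225,(v+.5)/12-.5+185,z)[:2]*1000-p0)).round(1)
print("beam end (-5,-20 ; -112)",f(547,95,.0683),f(547,170,.0683))
print("beam left",f(100,125,.0683),f(100,193,.0683))
print("slot front (-25)",f(540,188,.027),f(100,214,.027))
print("case right outer rim (-131-2)",f(605,250,.03), "inner foam edge",f(585,150,.027))
s=pickle.load(open('side2.pkl','rb'))
# expected beam end from side view
q=p0+R@np.array([-12.5,-112]);print("TCP-predicted beam end px top",proj(t,[q[0]/1e3,q[1]/1e3,.0683]))
# saturation along column & row to get sub-pixel edges
g=t["color"].astype(int)
print(g[188:204,265].tolist());print(g[195,262:280].tolist())
E
```

```text
beam end (-5,-20 ; -112) [  -6.  -116.1] [ -23.5 -114.9]
beam left [ -6.3 -11.8] [-22.2 -11. ]
slot front (-25) [ -23.  -113.8] [-22.5  -7.3]
case right outer rim (-131-2) [ -39.2 -128.3] inner foam edge [ -14.5 -125.2]
TCP-predicted beam end px top (np.float64(268.81692091779047), np.float64(194.86496342166032))
[[129, 133, 136], [129, 133, 136], [128, 132, 135], [123, 127, 129], [121, 118, 115], [167, 158, 150], [199, 191, 186], [206, 198, 193], [206, 198, 194], [206, 197, 193], [196, 188, 183], [160, 152, 136], [152, 134, 108], [139, 135, 131], [132, 136, 139], [132, 136, 139]]
[[207, 200, 196], [207, 199, 194], [207, 199, 195], [206, 198, 193], [205, 197, 192], [205, 197, 193], [205, 197, 192], [197, 189, 184], [161, 155, 151], [133, 134, 135], [122, 125, 128], [93, 96, 98], [65, 70, 73], [95, 114, 126], [136, 163, 179], [149, 177, 192], [151, 179, 195], [151, 180, 196]]
```

```bash
python3 -m pendant '{"gripper":[0.6,0.6,0.6,0.6,0.6,0.6,0.6,0.6],"dp":[[3,3,-5],[3,3,-15],[3,3,-25],[3,3,-31],[3,3,-34],[3,3,-37],[3,3,-40],[3,3,-40]],"angular":[[0,0,0],[0,0,0],[0,0,0],[0,0,0],[0,0,0],[0,0,0],[0,0,0],[0,0,0]]}'
```

```text
time: 12.3
eef_pos: [0.5511, 0.242, 0.0229]
eef_rot: [-3.141, 0.0, 1.621]
contact_force: [-0.6, 0.6, -1.4]
gripper_width: 0.379
finger_force: 30.0
```

```bash
python3 -m pendant '{"gripper":[0.6,0.6,0.6,0.6,0.6,0.6],"dp":[[0,0,-3],[0,0,-6],[0,0,-8],[0,0,-10],[0,0,-11],[0,0,-11]],"angular":[[0,0,0],[0,0,0],[0,0,0],[0,0,0],[0,0,0],[0,0,0]]}'
```

```text
time: 13.05
eef_pos: [0.5513, 0.2421, 0.012]
eef_rot: [3.141, -0.0, 1.621]
contact_force: [0.5, 0.8, -2.6]
gripper_width: 0.376
finger_force: 30.0
```

```bash
python3 -m pendant '{"gripper":[0.2,0.1,0,-0.1,-0.1,-0.1],"dp":[[0,0,-0.5],[0,0,-0.5],[0,0,-0.5],[0,0,-0.5],[0,0,-0.5],[0,0,-0.5]],"angular":[[0,0,0],[0,0,0],[0,0,0],[0,0,0],[0,0,0],[0,0,0]]}';python3 -m pendant '{"gripper":[-0.1,-0.1,-0.1,-0.1,-0.1,-0.1,-0.1,-0.1],"dp":[[0,0,5],[0,0,20],[0,0,50],[0,0,90],[-20,0,130],[-60,0,140],[-110,0,140],[-160,0,140]],"angular":[[0,0,0],[0,0,0],[0,0,0],[0,0,0],[0,0,0],[0,0,0],[0,0,0],[0,0,0]]}';python3 -m pendant '{"gripper":[1,1,1,1,1,1],"dp":[[-30,-40,0],[-60,-90,0],[-60,-140,0],[-60,-190,0],[-60,-200,0],[-60,-200,0]],"angular":[[0,0,0],[0,0,0],[0,0,0],[0,0,0],[0,0,0],[0,0,0]]}'
python3 - <<'E'
from h import *
import pickle
c=arm.capture("side");t=arm.capture("top");pickle.dump((c,t),open('p3.pkl','wb'))
cv2.imwrite("pics/placed.png",np.hstack([cv2.resize(c["color"][165:270,225:345],(400,350)),cv2.resize(t["color"][145:235,180:283],(400,350))]))
E
```

```text
time: 13.8
eef_pos: [0.5512, 0.242, 0.0115]
eef_rot: [3.141, 0.0, 1.621]
contact_force: [-0.0, 0.6, 0.2]
gripper_width: 0.551
finger_force: 0.0
time: 14.8
eef_pos: [0.3902, 0.2421, 0.1528]
eef_rot: [3.139, -0.001, 1.621]
contact_force: [0.3, 0.5, 0.5]
gripper_width: 0.546
finger_force: 0.0
time: 15.55
eef_pos: [0.3316, 0.042, 0.1521]
eef_rot: [3.14, -0.001, 1.619]
contact_force: [0.3, -0.2, -0.3]
gripper_width: 0.004
finger_force: 0.0
```

View pics/placed.png

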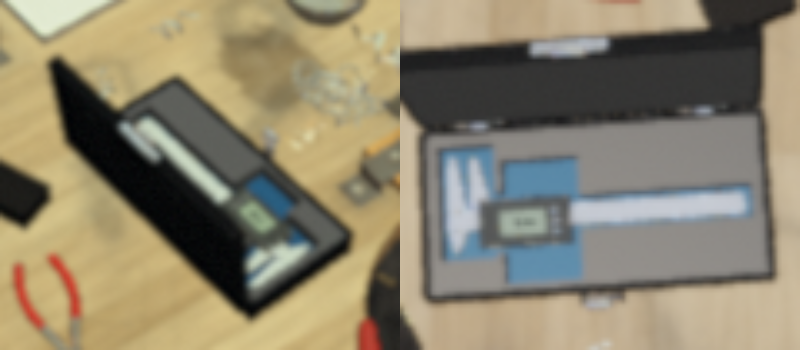

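The caliper lies in the pocket with its jaws shut and flat, with blue margin all round it. Next I'll take the closed gripper over the lid and behind it.

```bash
python3 -m pendant '{"gripper":[1,1,1,1,1,1,1,1],"dp":[[0,0,40],[10,10,80],[40,25,90],[80,42,90],[120,60,90],[160,78,90],[180,84,90],[180,84,90]],"angular":[[0,0,0],[0,0,0],[0,0,0],[0,0,0],[0,0,0],[0,0,0],[0,0,0],[0,0,0]]}';python3 -m pendant '{"gripper":[1,1,1,1,1,1,1,1],"dp":[[30,15,0],[70,34,0],[110,53,0],[150,72,0],[183,83,0],[186,84,0],[186,84,0],[186,84,0]],"angular":[[0,0,0],[0,0,0],[0,0,0],[0,0,0],[0,0,0],[0,0,0],[0,0,0],[0,0,0]]}'
```

```text
time: 16.65
eef_pos: [0.5118, 0.1283, 0.2405]
eef_rot: [-3.14, -0.0, 1.625]
contact_force: [-0.4, -0.8, 0.1]
gripper_width: 0.004
finger_force: 0.0
time: 17.65
eef_pos: [0.6957, 0.2099, 0.2423]
eef_rot: [-3.141, 0.0, 1.622]
contact_force: [-0.3, -0.6, 0.1]
gripper_width: 0.004
finger_force: 0.0
```

```bash
python3 -m pendant '{"gripper":[1,1,1,1,1,1],"dp":[[8,0,0],[8,0,-40],[8,0,-80],[8,0,-110],[8,0,-112],[8,0,-112]],"angular":[[0,0,0],[0,0,0],[0,0,0],[0,0,0],[0,0,0],[0,0,0]]}';python3 -m pendant '{"gripper":[1,1,1,1,1,1],"dp":[[-10,0,0],[-22,0,2],[-34,0,4],[-46,0,6],[-54,0,6],[-54,0,6]],"angular":[[0,0,0],[0,0,0],[0,0,0],[0,0,0],[0,0,0],[0,0,0]]}'
```

```text
time: 18.4
eef_pos: [0.7061, 0.21, 0.1308]
eef_rot: [3.14, -0.0, 1.621]
contact_force: [-0.4, 0.2, 0.1]
gripper_width: 0.002
finger_force: 0.0
time: 19.15
eef_pos: [0.6502, 0.2102, 0.1358]
eef_rot: [-3.141, -0.0, 1.622]
contact_force: [-0.7, -0.7, -0.7]
gripper_width: 0.007
finger_force: 0.0
```

```bash
python3 -m pendant '{"gripper":[1,1,1,1,1,1,1,1],"dp":[[-14,0,1],[-28,0,0],[-44,0,-3],[-59,0,-8],[-73,0,-16],[-86,0,-26],[-100,0,-41],[-100,0,-41]],"angular":[[0,0,0],[0,0,0],[0,0,0],[0,0,0],[0,0,0],[0,0,0],[0,0,0],[0,0,0]]}'
python3 - <<'E'
from h import *
c=arm.capture("side");cv2.imwrite("pics/lid.png",cv2.resize(c["color"][150:275,215:355],(672,600)))
E
```

```text
time: 20.15
eef_pos: [0.5481, 0.2099, 0.0934]
eef_rot: [-3.137, 0.0, 1.622]
contact_force: [-0.1, 0.8, 0.9]
gripper_width: 0.004
finger_force: 0.0
```

View pics/lid.png

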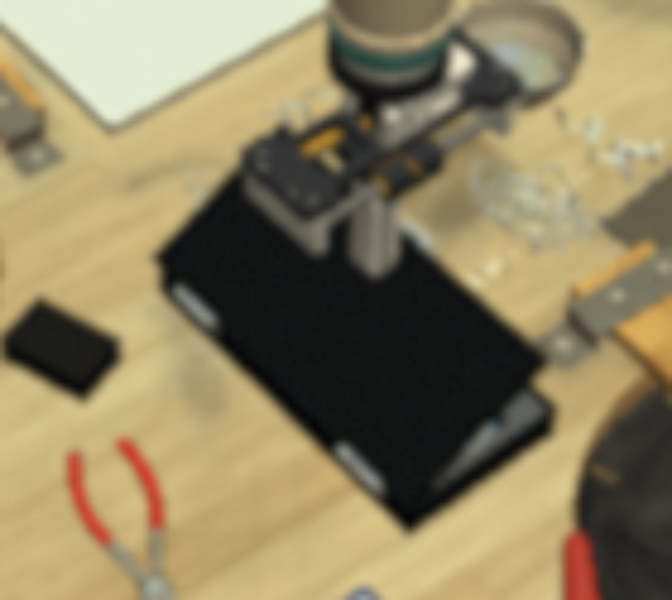

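The lid is half closed at about 0.5 rad, with the fingertip on it at (375,262). I'll continue down.

```bash
python3 -m pendant '{"gripper":[1,1,1,1,1,1,1,1],"dp":[[-6,0,-8],[-12,0,-16],[-18,0,-24],[-24,0,-31],[-30,0,-36],[-32,0,-40],[-32,0,-42],[-32,0,-42]],"angular":[[0,0,0],[0,0,0],[0,0,0],[0,0,0],[0,0,0],[0,0,0],[0,0,0],[0,0,0]]}'
```

```text
time: 21.2
eef_pos: [0.5184, 0.2099, 0.053]
eef_rot: [-3.14, 0.0, 1.621]
contact_force: [-3.2, -0.5, 5.3]
gripper_width: 0.005
finger_force: 2.6
```

```bash
python3 -m pendant '{"gripper":[1,1,1,1,1,1],"dp":[[0,0,-2],[0,0,-4],[0,0,-5],[0,0,-6],[0,0,-7],[0,0,-7]],"angular":[[0,0,0],[0,0,0],[0,0,0],[0,0,0],[0,0,0],[0,0,0]]}'
```

```text
time: 21.95
eef_pos: [0.5197, 0.2101, 0.0462]
eef_rot: [3.141, -0.0, 1.621]
contact_force: [-1.6, -0.7, 6.0]
gripper_width: 0.0
finger_force: 2.7
```

```bash
python3 -m pendant '{"gripper":[1,1,1,1],"dp":[[0,0,-1],[0,0,-2],[0,0,-2],[0,0,-2]],"angular":[[0,0,0],[0,0,0],[0,0,0],[0,0,0]]}'
```

```text
time: 22.45
eef_pos: [0.5197, 0.2101, 0.0459]
eef_rot: [3.14, -0.0, 1.621]
contact_force: [-4.4, -0.4, 15.8]
gripper_width: 0.006
finger_force: 8.0
```

```bash
python3 -m pendant '{"gripper":[1,1,1,1,1,1,1,1],"dp":[[0,0,1],[0,0,10],[0,0,40],[0,0,80],[-20,-30,120],[-50,-70,140],[-90,-110,140],[-130,-150,140]],"angular":[[0,0,0],[0,0,0],[0,0,0],[0,0,0],[0,0,0],[0,0,0],[0,0,0],[0,0,0]]}'
python3 - <<'E'
from h import *
c=arm.capture("side");t=arm.capture("top")
cv2.imwrite("pics/end.png",np.hstack([cv2.resize(c["color"][175:265,235:335],(400,360),interpolation=cv2.INTER_CUBIC),cv2.resize(t["color"][150:240,180:280],(400,360),interpolation=cv2.INTER_CUBIC)]))
E
```

```text
time: 23.45
eef_pos: [0.3884, 0.0589, 0.1839]
eef_rot: [3.14, 0.001, 1.622]
contact_force: [0.2, -0.9, 0.1]
gripper_width: 0.004
finger_force: 0.0
```

View pics/end.png

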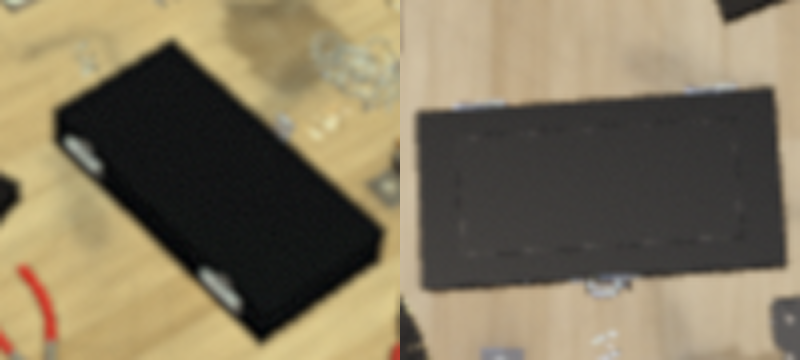

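The lid is shut flush, with the hook showing at the front edge at (605,287). The arm is clear, so I'll hand the job in.

```bash
python3 -c "
from cell import arm
print(arm.job_done())"
```

```text
the job is handed in; nothing more can be done
None
```

The job is handed in at about 23 s of the 70 s allowed: jaws shut, caliper flat in its pocket, lid pressed to its stop and shut flush after the arm backed off; the hook's snap is inferred from the press force, and no verdict came back.

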